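# Pack the wire-work kit and snap its cover on

## Task

Pack the wire-work kit: put the two small copper-wire spools into the wide bay of the grey case and the flat pencil into its narrow bay, leaving the other things on the bench where they are. Then set the cover on the case and press it down past its end clips until it snaps and sits fully home on the rim. Do not let go: finish while still holding the cover pressed down firmly.

Things in the scene. Friction and masses are not known exactly. Their poses are not given: they have to be found in the camera images.
- case: Grey open-topped plastic kit case, fixed to the bench, 108 (x) x 173 (y) mm, rim 34 mm high, walls 4 mm. Origin: centre of its underside on the bench; z up. A divider at y = +20.5 mm, 32 mm high, makes a wide bay (-y side) and a narrow bay (+y side). Four black guide tabs, 42 mm high, stand outside the long sides (inner faces x = +-58 mm, at y = +-60 mm), 3 mm clear of the cover.
- spool_bay (a point): Centre of the wide bay's floor, 4 mm above the bench; the bay is 100 mm (case x) by 101 mm (case y), 30 mm deep. For the spools; axes as the case.
- pencil_bay (a point): Centre of the narrow bay's floor, raised to 12 mm above the bench; the bay is 100 mm (case x) by 60 mm (case y), 22 mm deep. For the pencil, lying along case x; axes as the case.
- case_rim (a point): Centre of the case's open top, 34 mm above the bench, axes as the case: where the middle of the cover's underside sits when home. The cover first rides on the clips about 10 mm higher; pressed at its middle with some 10 to 20 N it passes them, the resistance suddenly drops and it seats on the rim. At the end keep a push of at least 5 N on it.
- cover_grip (a point): Grey clip cover lying right way up: plate 110 (x) x 176 (y) x 5 mm, about 120 g, with a grip ridge on its middle, 70 mm long (x), 14 mm thick (y), rising 24 mm above the plate. This point is the ridge's middle, 17 mm above the cover's underside; z up. It fits the case either way round, axes along the case's; fully home this point is 51 mm above the bench, over the case's centre.
- spool_a_center (a point): Centre of a small spool of copper wire standing on end: 36 mm diameter, 24 mm high, black flanges, 60 g. Axis z upright; centre 12 mm above what it stands on.
- spool_b_center (a point): Centre of the second small spool of copper wire, the same as the first.
- pencil_center (a point): Centre of a flat, unpainted carpenter's pencil lying on its flat side: 80 mm long (x, point at +x), 14 mm wide (y), 10 mm thick, 20 g; 5 mm above what it lies on.
- pliers: Bystander: pliers lying along x, 150 mm long, 56 mm wide, 14 mm high. Origin on the bench near the middle.
- wire_reel: Bystander: large reel of copper wire, 76 mm diameter, 50 mm high, not one of the small spools. Origin under its centre.
- tape_roll: Bystander: roll of paper tape, 84 mm diameter, 24 mm high. Origin under its centre.
- eraser: Bystander: white eraser, 45 x 16 x 12 mm. Origin under its centre.
- bracket: Bystander: small steel angle bracket, 44 x 16 mm, standing 30 mm high. Origin under the middle of its foot.
- hammer: Bystander: hammer lying on the bench. Origin on the bench.
- clip_a_nose (a point): Tip of the nose of the black springy snap clip at the +y end of the case, 43 mm above the bench, axes as the case. The clip is 30 mm wide (x), 53 mm high; the nose overhangs the cover's place by 3.5 mm and has a sloping top by which the cover, pushed down, spreads it outwards.
- clip_b_nose (a point): Tip of the nose of the black springy snap clip at the -y end of the case, 43 mm above the bench, axes as the case. The clip is 30 mm wide (x), 53 mm high; the nose overhangs the cover's place by 3.5 mm and has a sloping top by which the cover, pushed down, spreads it outwards.

How it is judged:
By the outcome, as a careful person would: the job done as asked, in the order asked, and still so for the second after the job is handed in, while the arm keeps its last pose, push and grip.
It also fails if it takes over 72 s, if anything falls off the work surface, if the arm or the gripper's body presses on something with over 40 N, if the wrist force passes 120 N, or if a joint passes its speed limit or range.

## Robot

A 7-joint arm with a two-finger parallel gripper is mounted at the origin on the work surface. World frame = base frame: x ahead of the robot, y to its left, z up, the work surface at z = 0. Lengths are in m, angles in rad, forces in N, time in s.
With the tool pointing down it reaches from about 0.4 to 0.875 m from the base axis. Payload 6.5 kg.
Tool frame: the origin (TCP) lies on the centre line of the jaws, within the pads' length; the fingertips stand env.finger_overhang ahead of it and the grasp point (between the pads) lies 8 mm behind it (env.finger_overhang is the distance from the TCP to the fingertips, in m); z points along the fingers, y is the direction in which the jaws open and shut (so a half turn about z gives the same grasp; the last joint's range is limited). The gripper opens to 85 mm and grips with 20 to 120 N. Pads are 22 mm wide; open, the fingers measure 114 mm over their backs; the gripper's body (76 mm by 85 mm) begins 54 mm behind the grasp point. The pads swing forward as they close: fully open they stand 13 mm farther back than shut.
Start: joints at [-1.189, 0.536, -0.004, 1.538, 0.003, 1.067, -0.071], TCP at [0.281, 0.586, 0.242] pointing down, gripper open.
Joint ranges: [-2.7, 2.7], [-0.37, 2.16], [-1.27, 1.26], [0.24, 2.4], [-1.31, 4.45], [0.19, 1.91], [-2.76, 2.76]. Speed limits (rad/s): [2.39, 2.39, 3.14, 3.14, 3.14, 3.14, 3.14].

## Interface

Orientations are given as a rotation vector (axis times angle).
In Python, from workcell import env, effector, vision gives the robot as it stands. Calls block until the motion is done:
- env.move_pose(position, orientation): joint-space move of the TCP to a pose.
- env.movel(position, attitude=None, speed=0.15, stop_force=None): straight line of the TCP; attitude=None keeps the orientation; speed is the mean speed in m/s. With stop_force (N) it stops when the force on the tool has changed by that much, and returns True; else False.
- env.goto_joints(angles): joint-space move.
- effector.let_go() and effector.gripper_close(f_grip=None): open the fingers fully, or close them until they stop; f_grip is the grip in N (None keeps the last).
- env.pause(seconds).
- env.inverse_kinematics(position, orientation): joint angles nearest the present ones, or None.
- env.read_state(): the state.
- vision.grab_frame(name): name is "scene" or "top" or "wrist"; returns a dict with "color" (420x560x3 uint8, red, green, blue), "fx", "fy", "cx", "cy" (pixels), "view" (4x4, takes a point from world to camera coordinates); the wrist camera has in their place "hand_eye" (4x4, takes a point from camera to tool coordinates, whose origin is the TCP and whose axes are the flange's). Camera axes: x right, y down, z forward; pixel columns grow to the right and rows downward; lengths in m; the calibration is good to about 2 mm. A picture is of the moment at which its call begins: read the wrist's pose just before it. There is no depth.
A pose or a line that the arm cannot do raises env.IKError and nothing moves.
- env.close_job(): hands the job in, once; it reports no verdict.
The state is a dict: "time_s": time; "q": joint angles; "qvel": joint speeds; "tau": joint torques, N m; "eef_pos": TCP position; "tcp_rot": TCP orientation; "contact_force": force on the tool from outside, world axes, zero at the start; "torque": the same for the moment, N m; "width": finger opening in m.
Only numpy, scipy, OpenCV 4.12 (cv2) and the standard library are available. Lean on these libraries where they do the work, as an engineer would, in place of code of your own. Each camera call takes 0.05 s, during which the arm holds its last target.

## Working session

There is one attempt and no reset: what is moved stays moved. The work goes in short steps, each a Python script; the robot and the scene stay as the last script left them, time stands still between calls to the robot, and variables do not carry over. Pictures are saved under pics/ and viewed, and the job is handed in when it is done.

```bash
ls; mkdir -p pics; python3 - <<'E'
from workcell import env, effector, vision
import cv2, numpy as np
s=env.read_state(); print(s, env.finger_overhang)
np.set_printoptions(precision=4,suppress=True)
for n in ["scene","top","wrist"]:
    f=vision.grab_frame(n); cv2.imwrite(f"pics/{n}0.png",f["color"][:,:,::-1]); 
    print(n,{k:(np.array(v)) for k,v in f.items() if k!="color"})
    np.savez(f"{n}0.npz",**f)
E
```

```text
pics
{'time_s': 0.0, 'q': array([-1.18921184,  0.53717782, -0.00443483,  1.53887001,  0.00261861,
        1.06730432, -0.0711664 ]), 'qvel': array([ 3.83767610e-04,  2.16113060e-04, -9.69441971e-05,  1.80628337e-03,
        1.46315739e-03,  2.06242302e-03,  1.90561420e-04]), 'tau': array([ 2.90743174e-04, -5.83394766e+01,  1.04867410e+00, -2.59107220e+01,
        1.22765676e-02,  9.48530826e-03,  8.69290858e-06]), 'eef_pos': array([0.28118632, 0.58535058, 0.24140678]), 'tcp_rot': array([-6.97291439e-01, -3.06297942e+00,  2.72780006e-03]), 'contact_force': array([-0.53207257, -0.15345169, -0.65055485]), 'torque': array([-0.04023048,  0.02940672,  0.01349492]), 'width': 0.0853875627733836} 0.011
scene {'fx': array(463.6605), 'fy': array(463.6605), 'cx': array(281.705), 'cy': array(205.6875), 'view': array([[ 0.3463,  0.9381,  0.0051, -0.1739],
       [ 0.7696, -0.2809, -0.5734, -0.4465],
       [-0.5365,  0.2025, -0.8193,  1.4892],
       [ 0.    ,  0.    ,  0.    ,  1.    ]])}
top {'fx': array(440.9892), 'fy': array(440.9892), 'cx': array(274.5175), 'cy': array(207.0584), 'view': array([[-0.0153, -0.9998, -0.0081, -0.0561],
       [-0.9899,  0.0163, -0.1411,  0.6127],
       [ 0.1413,  0.0059, -0.99  ,  0.8954],
       [ 0.    ,  0.    ,  0.    ,  1.    ]])}
wrist {'fx': array(326.5047), 'fy': array(326.5047), 'cx': array(278.7102), 'cy': array(210.1264), 'hand_eye': array([[-0.0003, -0.9611, -0.2763,  0.0696],
       [ 1.    , -0.0005,  0.0004,  0.0003],
       [-0.0006, -0.2763,  0.9611, -0.1307],
       [ 0.    ,  0.    ,  0.    ,  1.    ]])}
```

View pics/scene0.png

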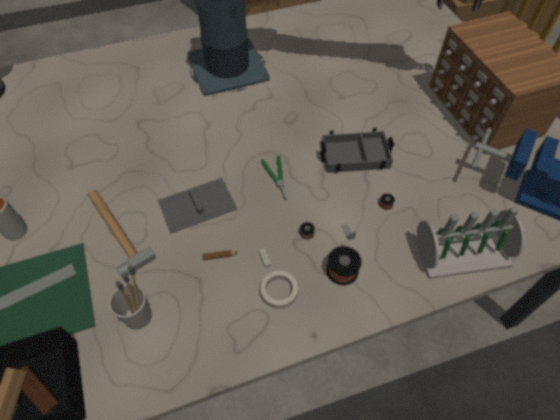

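View pics/top0.png

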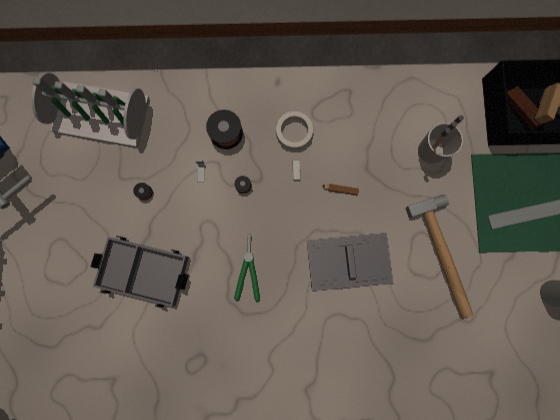

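View pics/wrist0.png

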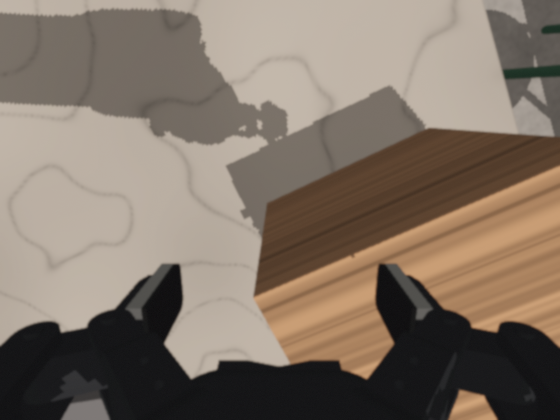

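The top view shows the case at about (143,272), the spools at (143,191) and (243,185), the pencil at (342,189) and the cover at (350,261). Next I'll enlarge those areas and measure them.

```bash
cat > h.py <<'E'
import numpy as np, cv2
np.set_printoptions(precision=4,suppress=True)
def ray(f,u,v):
    d=np.array([(u-f["cx"])/f["fx"],(v-f["cy"])/f["fy"],1.0])
    V=np.array(f["view"]); R=V[:3,:3]; t=V[:3,3]
    return -R.T@t, R.T@d
def onplane(f,u,v,z):
    o,d=ray(f,u,v); return o+d*(z-o[2])/d[2]
def proj(f,p):
    V=np.array(f["view"]); c=V[:3,:3]@np.asarray(p)+V[:3,3]
    return np.array([f["cx"]+f["fx"]*c[0]/c[2], f["cy"]+f["fy"]*c[1]/c[2]])
E
python3 - <<'E'
from h import *
f=np.load("top0.npz")
for n,u,v,z in [("case",143,272,.034),("spA",143,191,.024),("spB",243,185,.024),("pen",342,189,.01),("cov",350,261,.005)]:
    print(n,onplane(f,u,v,z))
im=cv2.imread("pics/top0.png")
a=cv2.resize(im[170:310,80:210],None,fx=5,fy=5,interpolation=cv2.INTER_CUBIC)[:600]
a=cv2.resize(im[225:310,80:210],None,fx=6,fy=6,interpolation=cv2.INTER_CUBIC)
cv2.imwrite("pics/c1.png",cv2.convertScaleAbs(a,alpha=1.8))
a=cv2.resize(im[165:295,230:400],None,fx=4.6,fy=4.6,interpolation=cv2.INTER_CUBIC)
cv2.imwrite("pics/c2.png",cv2.convertScaleAbs(a,alpha=1.8))
E
```

```text
case [0.4792 0.2139 0.034 ]
spA [0.6547 0.2217 0.024 ]
spB [0.6644 0.0026 0.024 ]
pen [ 0.6544 -0.2157  0.01  ]
cov [ 0.496  -0.2279  0.005 ]
```

View pics/c1.png

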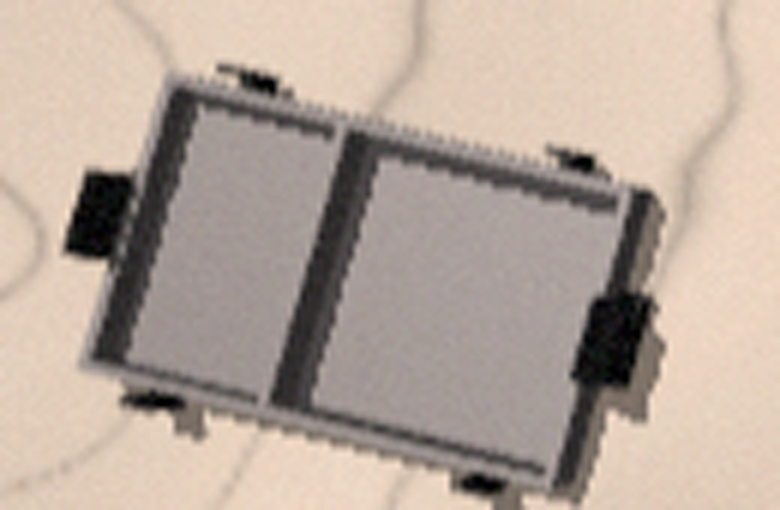

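View pics/c2.png

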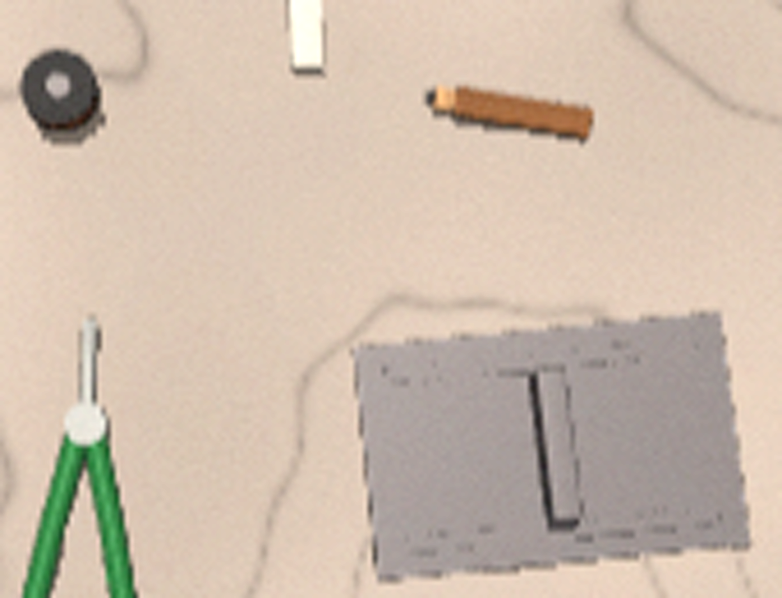

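c1: the case rim corners are at about (173,75), (83,365), (632,183) and (555,490), and the narrow bay is on the left (world +y). c2: the spool, the pencil (point at left) and the cover are all clear. Next I'll turn these into poses and cross-check them with the scene camera.

```bash
python3 - <<'E'
from h import *
f=np.load("top0.npz"); s=np.load("scene0.npz")
def cr(P,k,o): return (np.array(P,float)+.5)/k-.5+np.array(o)
C=np.array([onplane(f,*p,.034) for p in cr([(173,75),(83,365),(555,490),(632,183)],6,(80,225))])
D=np.array([onplane(f,*p,.005) for p in cr([(356,348),(379,580),(749,547),(720,313)],4.6,(230,165))])
for n,X in(("case",C),("cover",D)):
    e=[np.linalg.norm(X[i]-X[(i+1)%4]) for i in range(4)]
    yd=(X[0]+X[1]-X[2]-X[3])[:2]
    print(n,X.mean(0),e,"yaw",np.arctan2(-yd[0],yd[1]), "xdir yaw",np.arctan2(*(X[0]+X[3]-X[1]-X[2])[1::-1]))
def blobs(f,m,z,lo,hi):
    n,l,st,c=cv2.connectedComponentsWithStats(m.astype(np.uint8))
    for i in range(1,n):
        if lo<st[i,4]<hi:
            p=onplane(f,*c[i],z)
            if .35<p[0]<.9 and abs(p[1])<.4: 
                uv=np.argwhere(l==i)[:,::-1].astype(np.float32); print(c[i],st[i],p, cv2.minAreaRect(uv))
for n,g in(("top",f),("scene",s)):
    im=g["color"].astype(int); hsv=cv2.cvtColor(g["color"],cv2.COLOR_RGB2HSV)
    print(n,"dark"); blobs(g,im.max(2)<50,.024,60,700)
    print("brown"); blobs(g,(hsv[...,1]>115)&(hsv[...,0]<20)&(im[...,0]>60),.010,60,400)
E
```

```text
case [0.482  0.2211 0.034 ] [np.float64(0.10502131732203096), np.float64(0.172582050995268), np.float64(0.10882510250515408), np.float64(0.16913197899907964)] yaw -0.2548587718267667 xdir yaw -0.2513680342409985
cover [ 0.4948 -0.2266  0.005 ] [np.float64(0.10911876874286643), np.float64(0.17432418863377444), np.float64(0.11040854419028334), np.float64(0.17443210327724615)] yaw 0.07618800334019839 xdir yaw 0.07270227550708669
top dark
[242.8135 185.0933] [235 176  17  18 193] [0.6642 0.003  0.024 ] ((242.50003051757812, 184.50001525878906), (16.970561981201172, 15.55634880065918), 45.0)
[143.1009 191.422 ] [134 183  19  18 218] [0.6538 0.2214 0.024 ] ((143.00001525878906, 191.00001525878906), (18.384777069091797, 15.55634880065918), 45.0)
[103.1872 260.5345] [ 91 240  44  46 406] [0.5048 0.3031 0.024 ] ((107.01692962646484, 258.30462646484375), (25.142091751098633, 54.32417297363281), 41.82017135620117)
[140.133  266.5882] [125 247  58  47 391] [0.4907 0.2234 0.024 ] ((153.20755004882812, 274.7735900878906), (46.15314483642578, 48.07619094848633), 15.945395469665527)
[180.9403 281.02
[... 737 characters left out ...]
22.5469970703125, 152.11175537109375), (20.24787712097168, 5.675540924072266), 85.60128784179688)
[386.7333 199.7111] [380 194  14  11  90] [0.6596 0.222  0.024 ] ((386.75, 199.25001525878906), (12.332881927490234, 10.119288444519043), 18.434947967529297)
[306.4685 228.7658] [300 223  14  12 111] [0.6702 0.001  0.024 ] ((306.5, 228.5), (11.0, 13.0), 90.0)
brown
[217.0439 254.693 ] [204 252  28   7 114] [ 0.6568 -0.2184  0.01  ] ((217.40003967285156, 254.70001220703125), (4.465250492095947, 27.41167449951172), 82.87498474121094)
[342.2889 277.8111] [332 273  22   9  90] [0.8119 0.0321 0.01  ] ((342.1930847167969, 277.56927490234375), (21.194292068481445, 7.263772010803223), 5.710592269897461)
```

```bash
cat >> h.py <<'E'
from scipy.spatial.transform import Rotation as Ro
def att(psi):  # tool x at world yaw psi, tool z down; jaws open along tool y (world yaw psi-90deg)
    c,s=np.cos(psi),np.sin(psi)
    return Ro.from_matrix(np.array([[c,s,0],[s,-c,0],[0,0,-1.]])).as_rotvec()
def wrist_view(f,st):
    T=np.eye(4); T[:3,:3]=Ro.from_rotvec(st["tcp_rot"]).as_matrix(); T[:3,3]=st["eef_pos"]
    g={k:f[k] for k in("fx","fy","cx","cy","color")}; g["view"]=np.linalg.inv(T@f["hand_eye"]); return g
class Case:
    p=np.array([.482,.2211]); yaw=-.253
    @classmethod
    def w(c,x,y):
        a,b=np.cos(c.yaw),np.sin(c.yaw); return c.p+np.array([a*x-b*y,b*x+a*y])
E
python3 - <<'E'
from workcell import env, effector, vision
from h import *
env.move_pose([.56,.22,.20],att(np.pi))
st=env.read_state(); f=wrist_view(vision.grab_frame("wrist"),st)
cv2.imwrite("pics/w1.png",f["color"][:,:,::-1]); np.savez("w1.npz",**f)
print(st["time_s"],env.read_state()["time_s"],st["eef_pos"],st["q"])
for psi in (-.253,-.253+np.pi): print(env.inverse_kinematics([*Case.w(.028,-.032),.039],att(psi)))
E
```

```text
1.8417 1.8917 [0.5596 0.2216 0.2001] [-0.4648  0.5007  0.0184  1.7106 -0.0121  0.93    1.131 ]
[-1.1747  1.0315  1.08    1.9998 -1.1947  0.9504 -1.2587]
[-0.4713  0.6547  0.0472  1.9618 -0.0572  0.5264  0.9334]
```

View pics/w1.png

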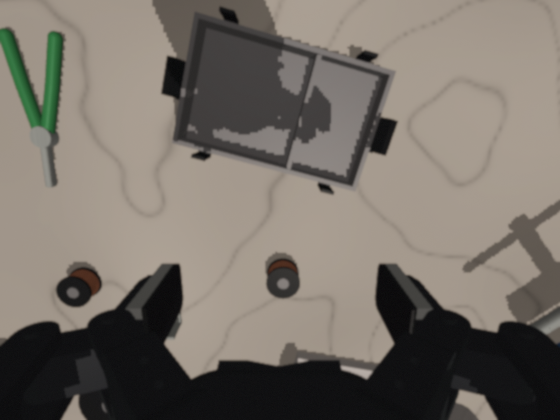

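The wrist view shows the case rim corners at about (197,12), (394,72), (355,188) and (175,142). Spool A's top is at (283,283) and spool B's at (74,290). I'll refine the poses from these.

```bash
python3 - <<'E'
from h import *
f=np.load("w1.npz")
a=cv2.resize(f["color"][0:200,150:410,::-1],None,fx=3,fy=3,interpolation=cv2.INTER_CUBIC)
cv2.imwrite("pics/w1c.png",cv2.convertScaleAbs(a,alpha=1.5))
C=np.array([onplane(f,*p,.034) for p in [(394,72),(355,188),(175,142),(197,12)]])
X=C; e=[np.linalg.norm(X[i]-X[(i+1)%4]) for i in range(4)]
yd=(X[0]+X[1]-X[2]-X[3])[:2]
print(X.mean(0),e,np.arctan2(-yd[0],yd[1]),np.arctan2(*(X[1]+X[2]-X[0]-X[3])[1::-1]))
print(onplane(f,283,283,.024),onplane(f,74,290,.024))
E
```

```text
[0.4824 0.2243 0.034 ] [np.float64(0.10331067150546483), np.float64(0.16858770843419507), np.float64(0.10614255606667816), np.float64(0.16906783135964265)] -0.25833859367026507 -0.2553366442750958
[0.6575 0.2265 0.024 ] [0.6658 0.007  0.024 ]
```

View pics/w1c.png

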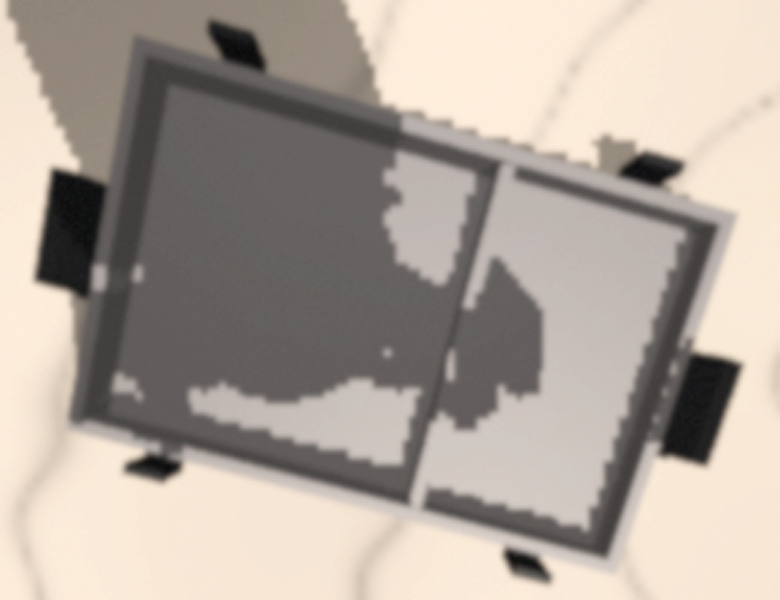

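```bash
python3 - <<'E'
from workcell import env, effector, vision
from h import *
st=env.read_state(); f=wrist_view(vision.grab_frame("wrist"),st); np.savez("w1b.npz",**f)
print(st["time_s"],st["eef_pos"],Ro.from_rotvec(st["tcp_rot"]).as_matrix()[:,2],np.abs(st["qvel"]).max())
f0=np.load("w1.npz"); print(np.abs(f["color"].astype(int)-f0["color"]).mean())
X=np.array([onplane(f,*p,.034) for p in [(394.8,70.8),(354.8,189.8),(173.8,140.5),(195.5,12.2)]])
e=[np.linalg.norm(X[i]-X[(i+1)%4]) for i in range(4)]
yd=(X[0]+X[1]-X[2]-X[3])[:2]
print(X.mean(0),e,np.arctan2(-yd[0],yd[1]),np.arctan2(*(X[1]+X[2]-X[0]-X[3])[1::-1]))
E
```

```text
1.8917 [0.5595 0.2216 0.2001] [-0.0001  0.0008 -1.    ] 0.004859075930526684
0.5100425170068027
[0.4823 0.2239 0.034 ] [np.float64(0.10603267834043126), np.float64(0.1702083507940552), np.float64(0.10466902052960747), np.float64(0.17052043227074218)] -0.2615056920752027 -0.2553993125678489
```

```bash
sed -i 's/p=np.array.*/p=np.array([.482,.2225]); yaw=-.256/' h.py
python3 - <<'E'
from workcell import env, effector, vision
from h import *
psi=np.pi+Case.yaw
def S(t):
    s=env.read_state(); print(t,round(s["time_s"],2),s["eef_pos"],s["contact_force"],round(s["width"],4)); return s
S("0")
env.move_pose([.656,.224,.075],att(psi)); S("pre")
env.movel([.656,.224,.023],speed=.12); S("down")
effector.gripper_close(40); S("closed")
env.movel([.656,.224,.10],speed=.2); S("up")
t=Case.w(-.028,-.032)
env.move_pose([*t,.10],att(psi)); s=S("over")
print("want",t)
f=vision.grab_frame("wrist"); cv2.imwrite("pics/w2.png",f["color"][:,:,::-1])
E
```

```text
0 1.94 [0.5596 0.2215 0.2001] [-0.1447 -0.6007 -0.2718] 0.0855
pre 2.62 [0.6557 0.2248 0.0757] [-0.2081  1.1479  0.8116] 0.085
down 3.2 [0.6562 0.2242 0.0235] [0.9634 0.0897 0.58  ] 0.0856
closed 3.73 [0.6565 0.2242 0.0238] [-0.8888 -0.7479  5.404 ] 0.0338
up 4.26 [0.6554 0.2238 0.0992] [ 0.6074  0.1668 -1.3386] 0.0338
over 5.11 [0.4478 0.1989 0.0997] [ 1.0396 -0.3415 -1.0676] 0.0339
want [0.4468 0.1986]
```

View pics/w2.png

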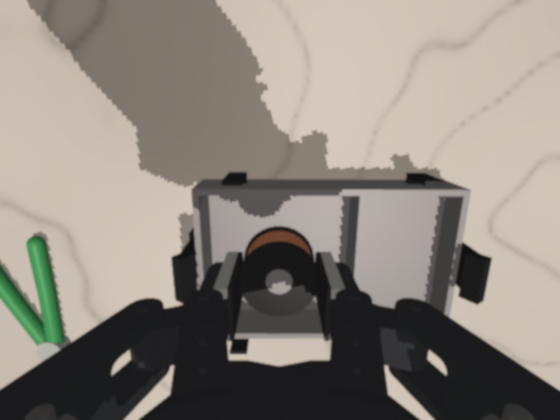

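The picture shows the spool held upright between the pads, over the wide bay. Lowering and releasing it now.

```bash
cat >> h.py <<'E'
def S(t):
    from workcell import env
    s=env.read_state(); print(t,round(s["time_s"],2),s["eef_pos"],s["contact_force"],round(s["width"],4)); return s
def snap(name):
    from workcell import env,vision
    st=env.read_state(); f=wrist_view(vision.grab_frame("wrist"),st)
    cv2.imwrite(f"pics/{name}.png",f["color"][:,:,::-1]); np.savez(f"{name}.npz",**f); return f
E
python3 - <<'E'
from workcell import env, effector, vision
from h import *
t=Case.w(-.028,-.032)
print(env.movel([*t,.038],speed=.12,stop_force=8)); S("down")
effector.let_go(); S("open")
env.movel([*t,.12],speed=.2); S("up")
snap("w3")
E
```

```text
False
down 5.83 [0.4474 0.1987 0.0382] [ 0.5876  0.0438 -0.7373] 0.0344
open 6.38 [0.4469 0.1987 0.0381] [ 0.207  -0.2573 -0.1059] 0.0852
up 6.94 [0.4466 0.1986 0.1198] [ 0.7071 -0.2517  0.0066] 0.0857
```

View pics/w3.png

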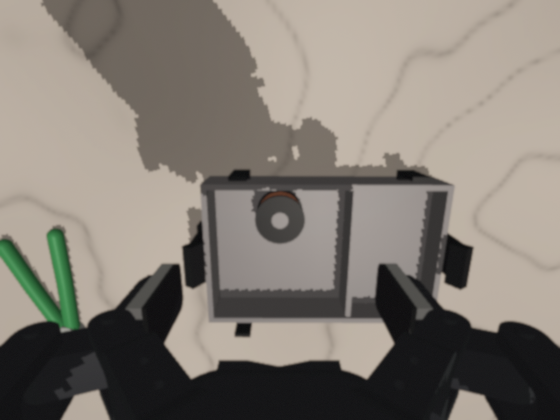

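Spool A is upright in the wide bay, with its top at about (280,220). Its release point is known, so it gives a check on the wrist calibration.

```bash
python3 - <<'E'
from h import *
f=np.load("w3.npz")
p=onplane(f,280,220,.028); print("spool",p, "release [.4474 .1987]")
X=np.array([onplane(f,*q,.034) for q in [(452,184),(443,319),(208,321),(202,179)]])
e=[np.linalg.norm(X[i]-X[(i+1)%4]) for i in range(4)]
yd=(X[0]+X[1]-X[2]-X[3])[:2]
print(X.mean(0),e,np.arctan2(-yd[0],yd[1]),np.arctan2(*(X[1]+X[2]-X[0]-X[3])[1::-1]))
a,b=np.cos(-.256),np.sin(-.256); d=p[:2]-X.mean(0)[:2]; print("spool in case",a*d[0]+b*d[1],-b*d[0]+a*d[1])
E
```

```text
spool [0.4486 0.1994 0.028 ] release [.4474 .1987]
[0.4809 0.2253 0.034 ] [np.float64(0.10519070431465888), np.float64(0.1795157396488384), np.float64(0.10999188100572263), np.float64(0.16847509395641094)] -0.261296667819225 -0.22850340934095792
spool in case -0.024593649143689226 -0.033265237153695865
```

```bash
python3 - <<'E'
from workcell import env, effector, vision
from h import *
psi=np.pi+Case.yaw
P=[.666,.004]
env.move_pose([*P,.09],att(psi)); S("pre")
env.movel([*P,.023],speed=.12,stop_force=10); S("down")
effector.gripper_close(40); S("closed")
env.movel([*P,.11],speed=.2); S("up")
t=Case.w(.026,-.032)
env.move_pose([*t,.11],att(psi)); s=S("over")
snap("w4")
E
```

```text
pre 8.12 [0.6651 0.0065 0.0896] [-0.1848  0.8409 -0.041 ] 0.0857
down 8.83 [0.6664 0.0042 0.0235] [ 0.8665  0.061  -0.028 ] 0.0853
closed 9.36 [0.6665 0.004  0.0238] [-1.931  -0.8133  5.7039] 0.0342
up 9.94 [0.6652 0.0041 0.109 ] [-0.2209 -0.1771 -1.8075] 0.034
over 10.91 [0.5004 0.1835 0.1099] [ 0.333  -0.0455 -0.6703] 0.0341
```

View pics/w4.png

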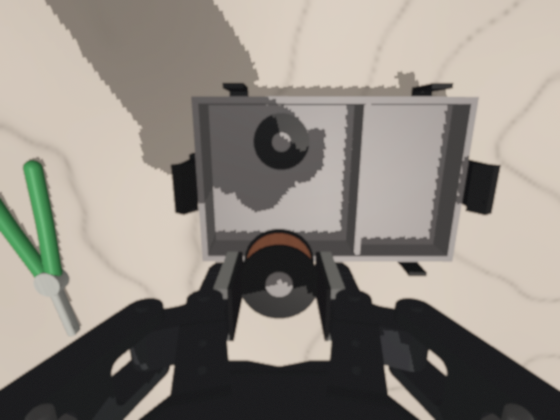

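Spool B is held upright; spool A stands at (281,140) in the bay. Placing B now.

```bash
python3 - <<'E'
from workcell import env, effector, vision
from h import *
f=np.load("w4.npz")
X=np.array([onplane(f,*q,.034) for q in [(476,98),(453,260),(204,260),(193,98)]])
e=[np.linalg.norm(X[i]-X[(i+1)%4]) for i in range(4)]
yd=(X[0]+X[1]-X[2]-X[3])[:2]
print(X.mean(0),e,np.arctan2(-yd[0],yd[1]),np.arctan2(*(X[1]+X[2]-X[0]-X[3])[1::-1]))
t=Case.w(.026,-.032)
print(env.movel([*t,.038],speed=.12,stop_force=8)); S("down")
effector.let_go(); S("open")
env.movel([*t,.12],speed=.2); S("up")
# pencil look
psi=np.pi-.0
env.move_pose([.60,-.205,.18],att(psi)); S("look"); snap("w5")
s=vision.grab_frame("top"); cv2.imwrite("pics/top1.png",s["color"][:,:,::-1])
E
```

```text
[0.4829 0.2235 0.034 ] [np.float64(0.10564105040542932), np.float64(0.17144877313889623), np.float64(0.10563335919598578), np.float64(0.16944711537513305)] -0.258272704578283 -0.24997855576403574
False
down 11.71 [0.4997 0.1849 0.0384] [-0.59    0.4885  0.2402] 0.0341
open 12.27 [0.4991 0.185  0.0381] [-0.1238  0.158   0.0966] 0.0854
up 12.82 [0.4988 0.185  0.1199] [-1.2672 -1.1417 -0.187 ] 0.0857
look 14.33 [ 0.6002 -0.2029  0.1794] [-1.1245 -0.0861  0.2052] 0.0852
```

View pics/w5.png

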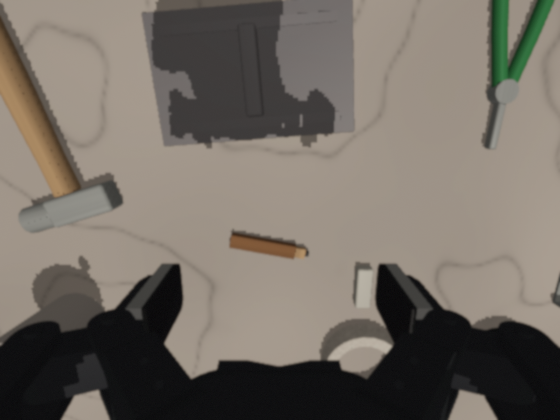

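View pics/top1.png

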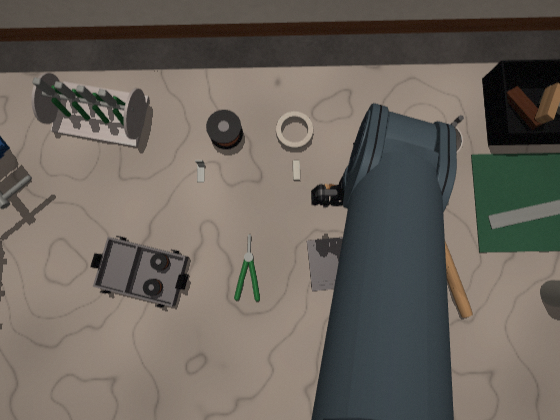

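Both spools stand in the wide bay (top view (160,262) and (153,287)). The pencil runs from (231,241) to (307,253), with its point at right. Next I'll measure the pencil and check IK for its poses.

```bash
sed -i 's/p=np.array.*/p=np.array([.4825,.223]); yaw=-.257/' h.py
python3 - <<'E'
from workcell import env
from h import *
f=dict(np.load("w5.npz")); hsv=cv2.cvtColor(f["color"],cv2.COLOR_RGB2HSV)
m=((hsv[...,1]>100)&(hsv[...,0]<20)).astype(np.uint8); m[:225]=0;m[265:]=0;m[:,:215]=0;m[:,320:]=0
uv=np.argwhere(m)[:,::-1]; W=np.array([onplane(f,*p,.008)[:2] for p in uv])
r=cv2.minAreaRect((W*1000).astype(np.float32)); print(len(uv),r)
v=np.linalg.svd(W-W.mean(0))[2][0]; v*=np.sign(v[1]); pr=(W-W.mean(0))@v
print(W.mean(0),v,np.arctan2(v[1],v[0]),pr.min(),pr.max())
# pencil x yaw a; tool yaw options so jaws perpendicular: tool x along pencil
a=np.arctan2(v[1],v[0])
for k in (0,np.pi):
    q=env.inverse_kinematics([.655,-.22,.015],att(a+k)); print("pick",k,q)
    q=env.inverse_kinematics([*Case.w(-.03,.0525),.046],att(Case.yaw+k)); print("place",k,q)
E
```

```text
1000 ((654.8455200195312, -212.9154052734375), (75.23705291748047, 14.994022369384766), 79.10626220703125)
[ 0.6544 -0.215 ] [0.1863 0.9825] 1.3833675895024922 -0.03547857690760456 0.03975061437558073
pick 0 [-0.0229  0.934   0.4452  1.542  -0.5126  0.7839  0.4454]
place 0 [-1.3572  1.0244  1.0806  1.9694 -1.1662  0.9613 -1.4843]
pick 3.141592653589793 [ 0.703   1.0158 -0.7265  1.4896  0.7747  0.9391  2.6952]
place 3.141592653589793 [-0.6756  0.6552  0.0658  1.9323 -0.076   0.5565  0.755 ]
```

```bash
python3 - <<'E'
from workcell import env, vision
from h import *
f=vision.grab_frame("wrist"); H=np.linalg.inv(f["hand_eye"])
for w in (.034,.0855):
  for z in (-.01,0,.011,.02):
    o=[]
    for x in (.011,-.011):
        c=H@np.array([x,w/2,z,1]); o.append((f["cx"]+f["fx"]*c[0]/c[2],f["cy"]+f["fy"]*c[1]/c[2]))
    print(w,z,np.round(o,1).tolist())
im=cv2.imread("pics/w4.png")[230:360,190:370]; cv2.imwrite("pics/w4c.png",cv2.convertScaleAbs(cv2.resize(im,None,fx=4,fy=4),alpha=2.5))
im=cv2.imread("pics/w3.png")[250:360,120:440]; cv2.imwrite("pics/w3c.png",cv2.convertScaleAbs(cv2.resize(im,None,fx=2.5,fy=2.5),alpha=2.5))
E
```

```text
0.034 -0.01 [[320.4, 266.7], [318.5, 314.1]]
0.034 0 [[317.5, 256.5], [315.9, 301.3]]
0.034 0.011 [[314.8, 246.7], [313.5, 288.9]]
0.034 0.02 [[312.9, 239.7], [311.6, 280.0]]
0.0855 -0.01 [[384.0, 266.6], [379.4, 314.1]]
0.0855 0 [[376.8, 256.4], [372.8, 301.2]]
0.0855 0.011 [[370.0, 246.7], [366.5, 288.9]]
0.0855 0.02 [[365.1, 239.7], [362.0, 279.9]]
```

View pics/w4c.png

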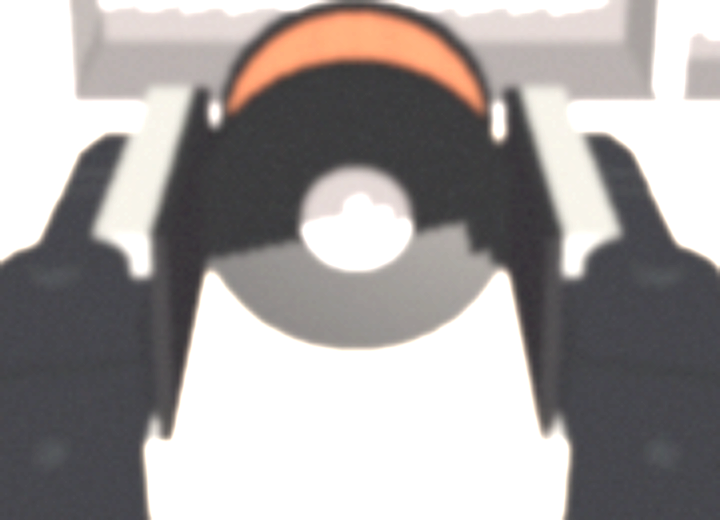

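View pics/w3c.png

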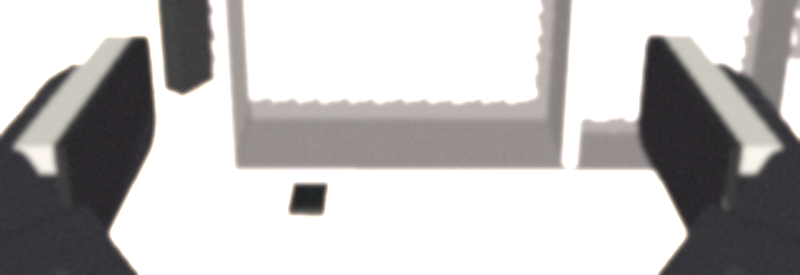

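The pad tips never stand more than 11 mm ahead of the TCP. They retract about 14 mm on opening, so the planned heights are safe. Picking the pencil next.

```bash
python3 - <<'E'
from workcell import env, effector, vision
from h import *
psi=1.383+np.pi
g=[.6505,-.236]
print(env.inverse_kinematics([*g,.014],att(psi)))
env.move_pose([*g,.10],att(psi)); s=S("pre"); print(s["q"])
env.movel([*g,.014],speed=.1,stop_force=10); S("down")
effector.gripper_close(60); S("closed")
env.movel([*g,.12],speed=.2); s=S("up"); print(s["q"])
t=Case.w(-.030,.0525)
env.move_pose([*t,.12],att(np.pi+Case.yaw)); s=S("over"); print(s["q"])
snap("w6")
E
```

```text
[ 0.7263  1.0186 -0.7265  1.4864  0.7759  0.9398  2.7192]
pre 15.43 [ 0.6501 -0.235   0.0997] [-0.1638  0.1409  1.0644] 0.0852
[ 0.8134  0.9621 -0.9019  1.4686  0.8025  1.1077  2.7058]
down 16.44 [ 0.6511 -0.236   0.0147] [ 0.207  -0.1046  0.155 ] 0.0855
closed 17.1 [ 0.6508 -0.236   0.0143] [-0.2072 -0.7134  3.0768] 0.0116
up 17.78 [ 0.6496 -0.2362  0.1188] [-0.8543 -0.7229 -0.5335] 0.0117
[ 0.8324  0.9527 -0.9411  1.46    0.8081  1.1469  2.7062]
over 19.9 [0.4673 0.2808 0.1197] [ 0.3279 -0.9217  0.3821] 0.0116
[-0.1097  0.6324 -0.6828  1.8774  0.5341  0.8226  0.2401]
```

View pics/w6.png

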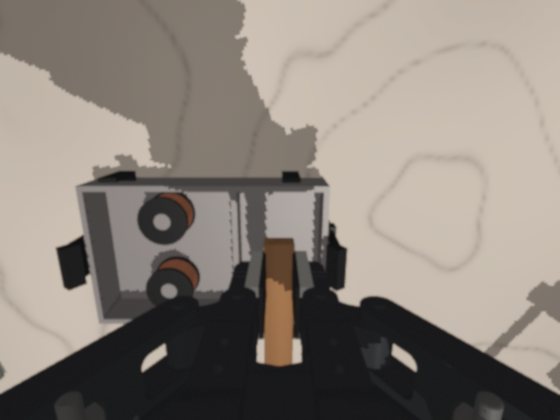

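```bash
python3 - <<'E'
from h import *
from workcell import vision
f=vision.grab_frame("wrist"); H=np.linalg.inv(f["hand_eye"])
for x in (.014,.018,.022):
  for z in (-.005,0,.005):
    c=H@np.array([x,0,z,1]); print(x,z,f["cx"]+f["fx"]*c[0]/c[2],f["cy"]+f["fy"]*c[1]/c[2])
g=wrist_view(f,__import__('workcell').env.read_state())
for n,p in (("TL",(80,184)),("TR",(328,180)),("BL",(103,322)),("clipnearR",(333,226))): 
    d=onplane(g,*p,.034 if n!="clipnearR" else .053)[:2]-Case.p; a,b=np.cos(Case.yaw),np.sin(Case.yaw); print(n,a*d[0]+b*d[1],-b*d[0]+a*d[1])
E
```

```text
0.014 -0.005 278.0255297210429 254.96073635593226
0.014 0 278.04296368503 250.23121233889245
0.014 0.005 278.0592481551407 245.81352554368928
0.018 -0.005 278.01659187572926 246.03333125399612
0.018 0 278.03447076847533 241.5731688058652
0.018 0.005 278.0511618219318 237.4093309830339
0.022 -0.005 278.0075064819264 236.95855001283488
0.022 0 278.0258425042848 232.77714608554695
0.022 0.005 278.04295093445955 228.8756861219707
TL -0.05524753361390228 -0.0815686442279526
TR -0.057758158156243765 0.08556035580827297
BL 0.05216198954871279 -0.08217060301577306
clipnearR -0.03160444875992156 0.08704712631143433
```

```bash
python3 - <<'E'
from workcell import env, effector, vision
from h import *
t=Case.w(-.029,.0525)
env.movel([*t,.06],speed=.2,stop_force=10)
print(env.movel([*t,.040],speed=.06,stop_force=6)); s=S("down"); print(Case.w(-.029,.0525))
snap("w7")
E
```

```text
False
down 20.93 [0.4677 0.2811 0.0399] [-0.0403  0.7641  0.3965] 0.0121
[0.4678 0.2811]
```

View pics/w7.png

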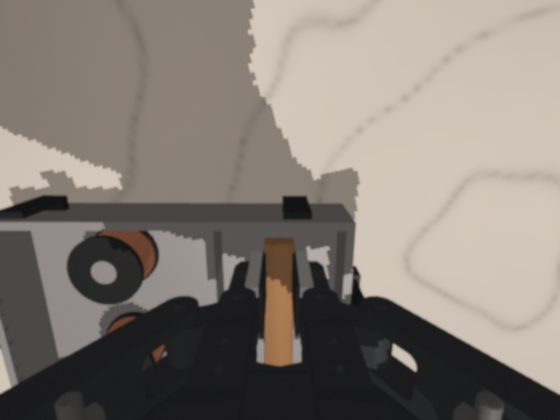

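```bash
python3 - <<'E'
import cv2
a=cv2.imread("pics/w7.png")[190:330,190:400]; b=cv2.imread("pics/w6.png")[160:300,240:380]
cv2.imwrite("pics/z7.png",cv2.convertScaleAbs(cv2.resize(a,None,fx=3.8,fy=3.8,interpolation=2),alpha=2))
cv2.imwrite("pics/z6.png",cv2.convertScaleAbs(cv2.resize(b,None,fx=4,fy=4,interpolation=2),alpha=2))
E
```

```text
(no output)
```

View pics/z7.png

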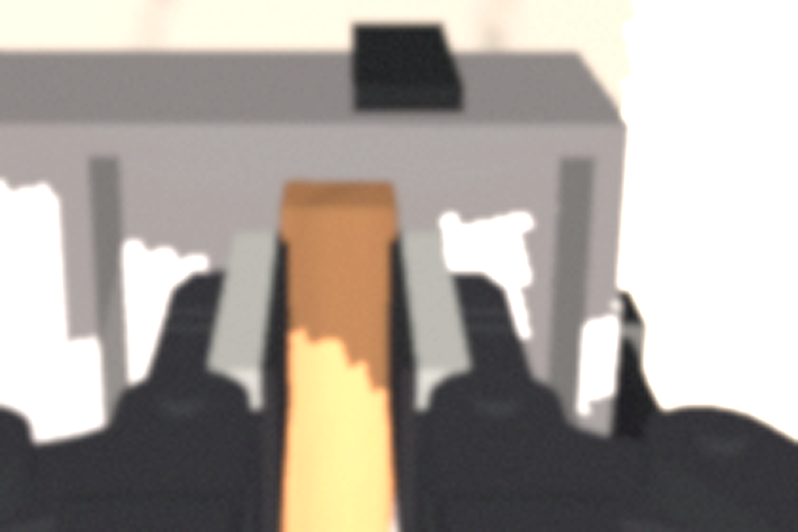

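View pics/z6.png

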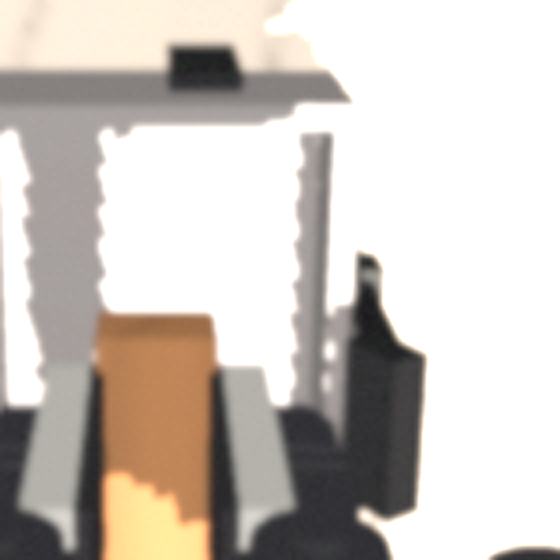

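```bash
python3 - <<'E'
from workcell import env, effector, vision
from h import *
g=np.load("w6.npz")
d=onplane(g,336,247,.053)[:2]-Case.p; a,b=np.cos(Case.yaw),np.sin(Case.yaw); print("clip corner",a*d[0]+b*d[1],-b*d[0]+a*d[1])
t=Case.w(-.032,.0525)
print(env.movel([*t,.040],speed=.06,stop_force=6)); S("down")
effector.let_go(); S("open")
env.movel([*t,.14],speed=.2); S("up"); snap("w8")
E
```

```text
clip corner -0.017276550681260612 0.08952398801399403
False
down 21.23 [0.4647 0.2822 0.0402] [-0.6061  0.2635 -0.0088] 0.0115
open 21.94 [0.4652 0.2828 0.0403] [-0.6463  1.5375  0.1746] 0.0853
up 22.59 [0.4647 0.2816 0.1395] [ 0.421  -0.0596 -0.4915] 0.0857
```

View pics/w8.png

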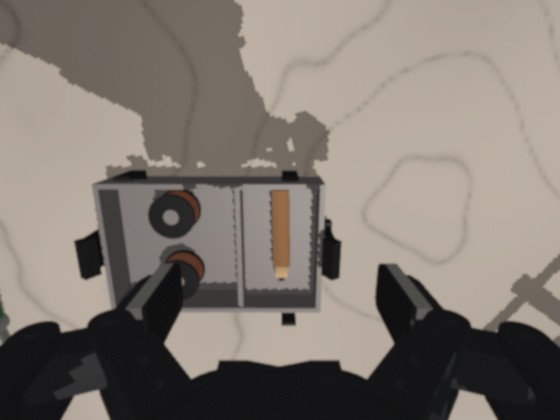

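The pencil lies flat in the narrow bay, from (281,192) to (281,278), and both spools are upright. Next I'll take the same relative view of the case and the cover, so that hand-eye errors cancel.

```bash
python3 - <<'E'
from workcell import env, effector, vision
from h import *
env.move_pose([*Case.w(.06,0),.189],att(np.pi+Case.yaw)); env.pause(.3); S("case look"); snap("wc")
cp=np.array([.4948,-.2260]); cy=.074
t=cp+.06*np.array([np.cos(cy),np.sin(cy)])
for k in (0,np.pi): print(env.inverse_kinematics([*t,.16],att(cy+k)))
env.move_pose([*t,.16],att(cy+np.pi)); env.pause(.3); S("cover look"); snap("wv")
for n in("wc","wv"):
    a=cv2.imread(f"pics/{n}.png"); cv2.imwrite(f"pics/{n}z.png",cv2.convertScaleAbs(cv2.resize(a[60:330,120:440],None,fx=2.2,fy=2.2,interpolation=2),alpha=1.6))
E
```

```text
case look 23.48 [0.5396 0.2086 0.1885] [-0.8641 -0.5701 -0.2412] 0.0855
[ 0.3283  0.5451 -0.032   1.7485  0.0221  0.8483 -1.2105]
[ 0.8258  0.6649 -0.7384  1.7172  0.528   0.9689  1.5301]
cover look 25.42 [ 0.5549 -0.2209  0.1601] [-0.0736  0.591  -0.1567] 0.0852
```

View pics/wcz.png

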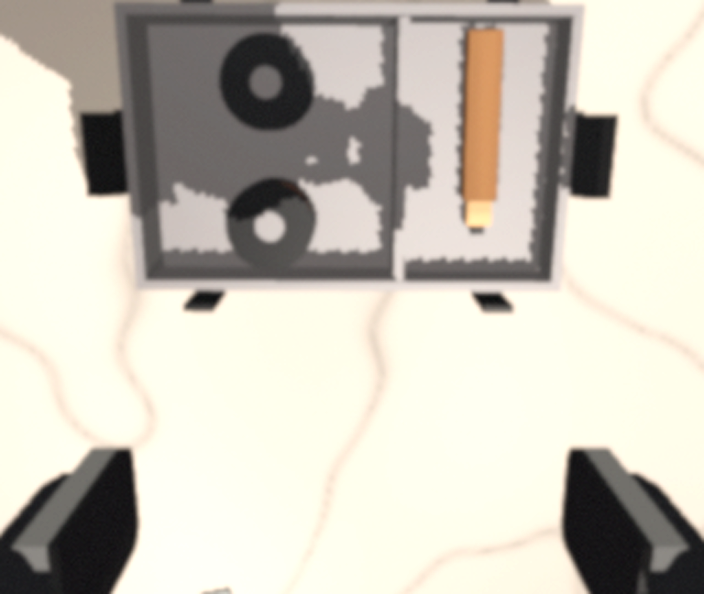

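View pics/wvz.png

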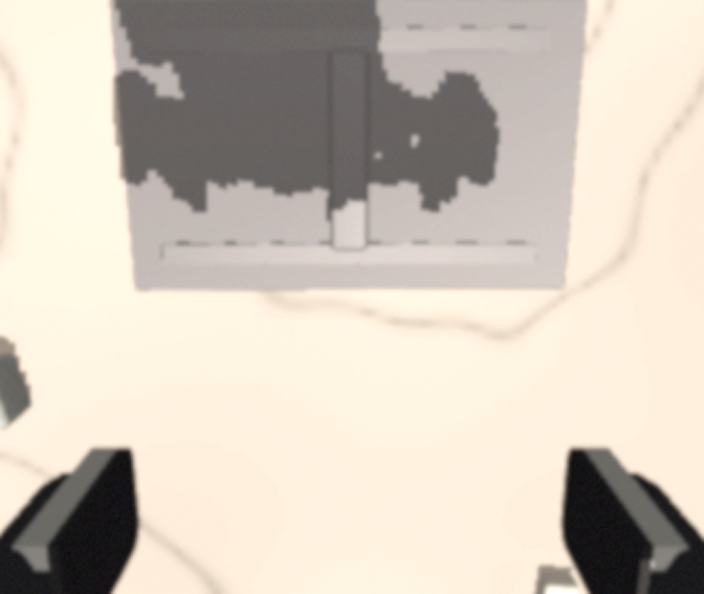

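```bash
python3 - <<'E'
import cv2
for n in("wc","wv"):
    a=cv2.imread(f"pics/{n}.png"); cv2.imwrite(f"pics/{n}y.png",cv2.convertScaleAbs(cv2.resize(a[30:200,150:410],None,fx=3,fy=3,interpolation=2),alpha=1.6))
E
```

```text
(no output)
```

View pics/wcy.png

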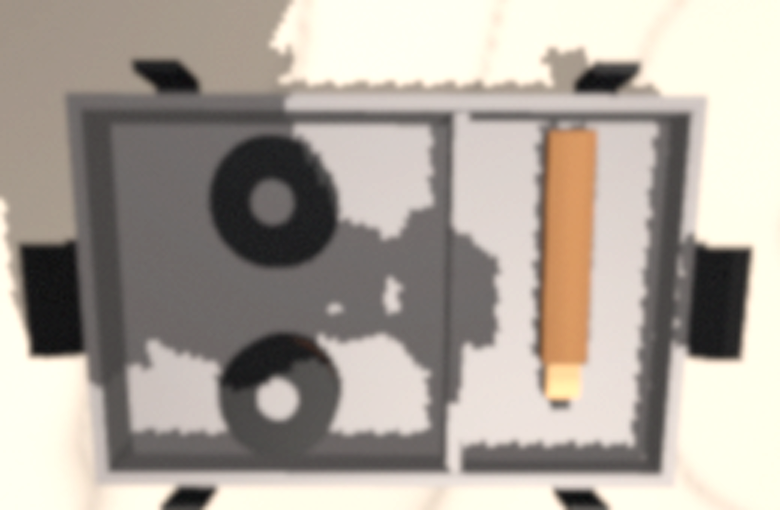

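View pics/wvy.png

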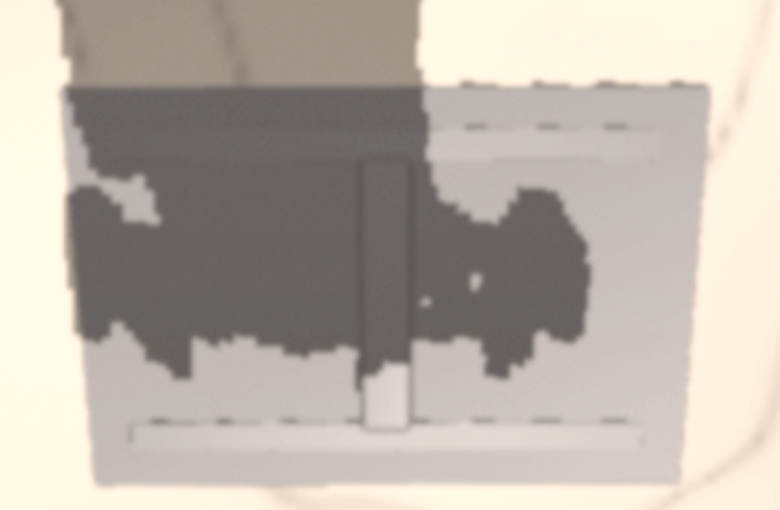

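```bash
python3 - <<'E'
from h import *
for n,P,z in(("wc",[(707,97),(676,485),(101,485),(66,95)],.034),("wv",[(709,86),(680,484),(97,485),(64,88)],.005)):
    f=np.load(n+".npz"); X=np.array([onplane(f,*((np.array(p)+.5)/3-.5+[150,30]),z)[:2] for p in P])
    e=[np.linalg.norm(X[i]-X[(i+1)%4]) for i in range(4)]
    yd=(X[0]+X[1]-X[2]-X[3]); xd=X[1]+X[2]-X[0]-X[3]
    print(n,X.mean(0),np.array(e),np.arctan2(-yd[0],yd[1]),np.arctan2(xd[1],xd[0]))
f=np.load("wv.npz")  # ridge top, z=.029
X=np.array([onplane(f,*((np.array(p)+.5)/3-.5+[150,30]),.029)[:2] for p in[(361,158),(411,158),(410,430),(362,430)]]); d=X[2]+X[3]-X[0]-X[1]
print("ridge",X.mean(0),np.arctan2(d[1],d[0]),np.linalg.norm(d)/2,np.linalg.norm(X[1]-X[0]))
E
```

```text
wc [0.4831 0.2238] [0.1065 0.1714 0.1069 0.1718] -0.25690105773020816 -0.25025734664337357
wv [ 0.4956 -0.2251] [0.1091 0.1741 0.1088 0.1727] 0.07695614883172952 0.08006788373130136
ridge [ 0.4954 -0.2255] 0.07435425050217893 0.06849510294444645 0.012495659065522307
```

```bash
sed -i 's/p=np.array.*/p=np.array([.4831,.2238]); yaw=-.255/' h.py
python3 - <<'E'
from workcell import env, effector, vision
from h import *
c=[.4955,-.2253]; psi=.077+np.pi
env.move_pose([*c,.07],att(psi)); S("pre")
print(env.movel([*c,.018],speed=.08,stop_force=8)); S("down")
effector.gripper_close(110); S("closed")
env.movel([*c,.13],speed=.15); S("up"); snap("w9")
env.move_pose([*Case.w(0,0),.13],att(np.pi+Case.yaw)); env.pause(.2); s=S("over"); print(s["q"]); snap("w10")
f=vision.grab_frame("scene"); a=f["color"][60:240,240:460,::-1]; cv2.imwrite("pics/s10.png",cv2.convertScaleAbs(cv2.resize(a,None,fx=3.3,fy=3.3,interpolation=2),alpha=1.6))
E
```

```text
pre 25.98 [ 0.4956 -0.2252  0.0699] [ 0.3267 -0.2484  1.3558] 0.0856
False
down 26.77 [ 0.4958 -0.2252  0.0181] [-0.6741  0.1161  0.403 ] 0.0853
closed 27.44 [ 0.4956 -0.2253  0.0184] [-1.7204  0.4203  5.6483] 0.0118
up 28.34 [ 0.4947 -0.2252  0.1291] [ 0.2272 -0.1691 -2.4978] 0.0117
over 30.24 [0.4836 0.2228 0.1299] [-0.1631 -0.2899 -0.1467] 0.0119
[ 0.023   0.6034 -0.7075  1.9041  0.5252  0.8275  0.3499]
```

View pics/w10.png

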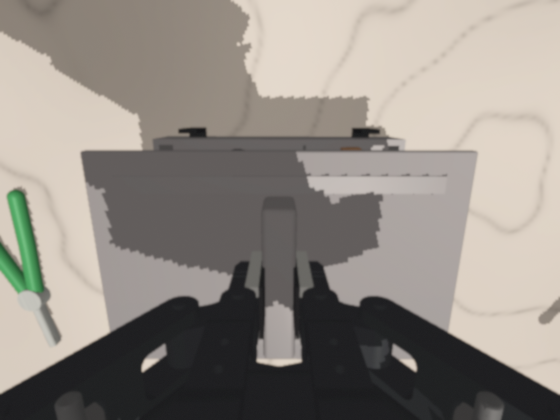

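View pics/s10.png

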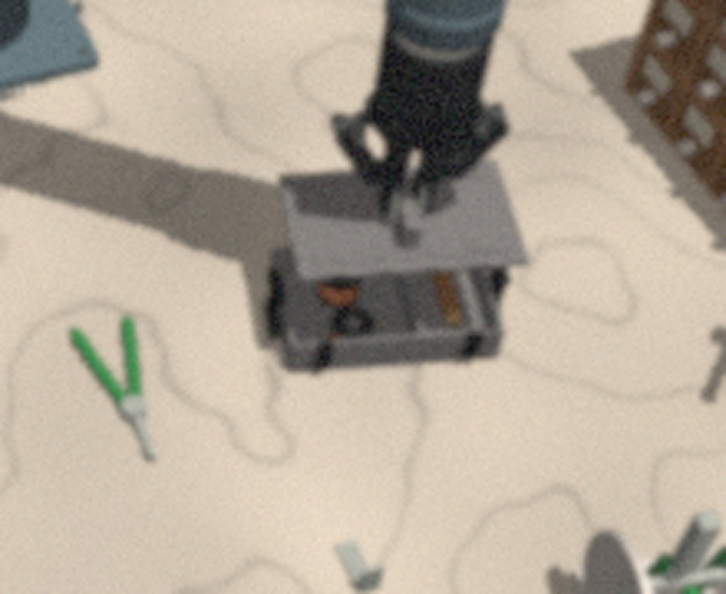

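The cover is held level: its edges are at columns 84..475 and the case's at 155..404, so both are centred on column 279.5. Before lowering, I'll check the lengthwise offset in the grip.

```bash
python3 - <<'E'
from h import *
a,b=np.cos(Case.yaw),np.sin(Case.yaw); t=np.array([.4836,.2228])
for n,cen,yaw in(("w10",t,-.255),):
    f=np.load(n+".npz"); a,b=np.cos(yaw),np.sin(yaw)
    for p,z in(((84,152),.117),((475,152),.117),((155,140),.034),((404,138),.034),((263,200),.141),((297,199),.141)):
        d=onplane(f,*p,z)[:2]-cen; print(p,"rel TCP in case axes",a*d[0]+b*d[1],-b*d[0]+a*d[1])
E
```

```text
(84, 152) rel TCP in case axes -0.05485138939736367 -0.08432862209071174
(475, 152) rel TCP in case axes -0.05451248090778074 0.08587997313467927
(155, 140) rel TCP in case axes -0.0542690688335379 -0.08369479925241237
(404, 138) rel TCP in case axes -0.05526403417944817 0.08551297634075691
(263, 200) rel TCP in case axes -0.03925005969302384 -0.005545353877079419
(297, 199) rel TCP in case axes -0.039613446291630355 0.007293028459921509
```

```bash
python3 - <<'E'
from workcell import env, effector, vision
from h import *
c=[.4833,.2231]
print(env.movel([*c,.068],speed=.12,stop_force=6)); S("near")
print(env.movel([*c,.057],speed=.02,stop_force=5)); S("touch")
snap("w11")
f=vision.grab_frame("scene"); a=f["color"][60:240,240:460,::-1]; cv2.imwrite("pics/s11.png",cv2.convertScaleAbs(cv2.resize(a,None,fx=3.3,fy=3.3,interpolation=2),alpha=1.6))
E
```

```text
False
near 31.01 [0.4834 0.2234 0.0683] [-0.2276 -0.1648 -0.7378] 0.0118
True
touch 31.35 [0.4838 0.2227 0.0641] [ 1.3155 -0.0969  0.7402] 0.012
```

View pics/w11.png

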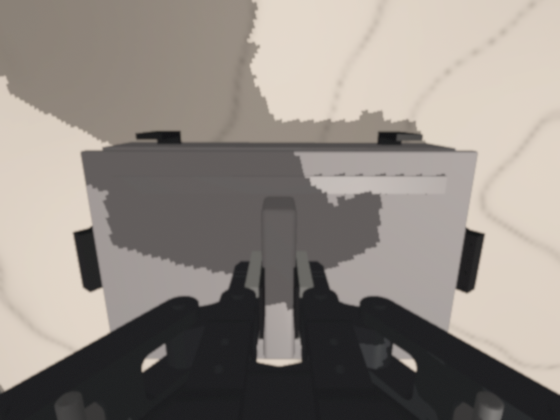

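View pics/s11.png

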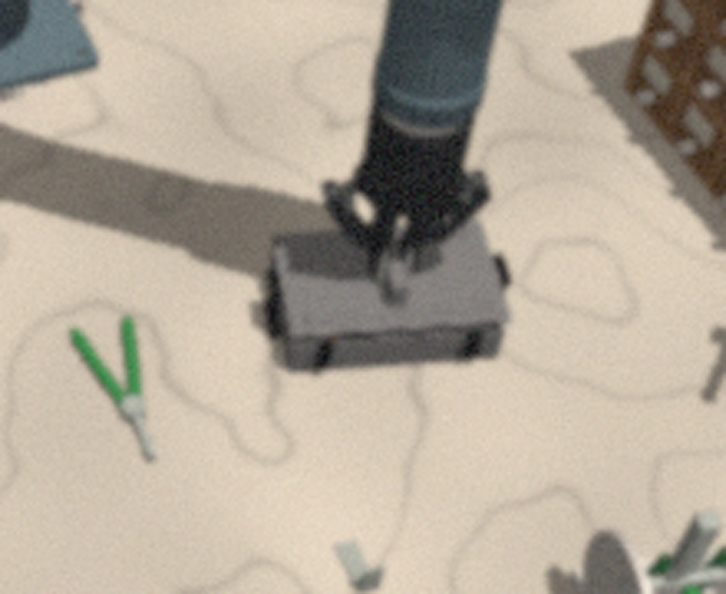

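The cover is square over the case and just on the clips, which show evenly on both sides (columns 77–97 and 462–483). Pressing down in small steps while watching the force.

```bash
python3 - <<'E'
from workcell import env, effector, vision
from h import *
c=[.4833,.2231]
z=.063
while z>.0475:
    env.movel([*c,z],speed=.03)
    s=env.read_state(); F=s["contact_force"]
    print(round(z,4),round(s["time_s"],2),s["eef_pos"],F,s["torque"])
    if F[2]>28: break
    if s["eef_pos"][2]<.0545 and F[2]>12: break
    z-=.0015
E
```

```text
0.063 31.7 [0.4839 0.2232 0.0636] [-0.1008 -1.1314  6.5163] [-0.0746 -0.0907 -0.0288]
0.0615 31.95 [0.4841 0.2233 0.0624] [-0.0227 -0.8209  8.1059] [-0.1922 -0.0546  0.0141]
0.06 32.2 [0.4843 0.2233 0.0609] [ 0.7238 -1.6915  8.644 ] [ 0.042  -0.1427 -0.0423]
0.0585 32.45 [0.4837 0.2229 0.0586] [ 0.7533 -0.3859  1.7491] [-0.2908 -0.3922 -0.0544]
0.057 32.7 [0.483  0.2231 0.0564] [ 2.2489  1.1904 -6.3049] [-0.1544 -0.5016 -0.0376]
0.0555 32.95 [0.4825 0.2228 0.0547] [ 1.0832  1.0751 -9.8774] [ 0.2019 -0.3136 -0.029 ]
0.054 33.2 [0.4831 0.2231 0.054 ] [-0.5192 -0.0557 -5.3355] [ 0.0377 -0.0125 -0.0054]
0.0525 33.45 [0.4835 0.2232 0.0527] [-0.283   0.7805 -2.1853] [-0.0142  0.0261  0.0183]
0.051 33.7 [0.4837 0.2234 0.0524] [-4.0148 -2.5777 12.8369] [-0.5921  0.7987  0.0236]
```

The cover snapped past the clips and seated at TCP z = 0.0524, as expected. Next I'll firm up the hold and check.

```bash
python3 - <<'E'
from workcell import env, effector, vision
from h import *
c=[.4831,.2230]
env.movel([*c,.0498],speed=.02); s=S("push"); print(s["torque"])
for i in range(3): env.pause(.4); s=S("hold"); 
snap("w12")
f=vision.grab_frame("scene"); a=f["color"][60:240,240:460,::-1]; cv2.imwrite("pics/s12.png",cv2.convertScaleAbs(cv2.resize(a,None,fx=3.3,fy=3.3,interpolation=2),alpha=1.6))
f=vision.grab_frame("top"); cv2.imwrite("pics/t12.png",f["color"][:,:,::-1])
E
```

```text
push 33.95 [0.4836 0.2234 0.0524] [-6.2159 -4.8642 26.9742] 0.012
[-1.188   1.5437  0.0161]
hold 34.35 [0.4836 0.2234 0.0524] [-7.1852 -6.275  27.4505] 0.0117
hold 34.75 [0.4836 0.2234 0.0524] [-7.0299 -5.5939 27.1702] 0.0115
hold 35.15 [0.4836 0.2234 0.0524] [-6.5652 -4.8905 26.9133] 0.0116
```

View pics/w12.png

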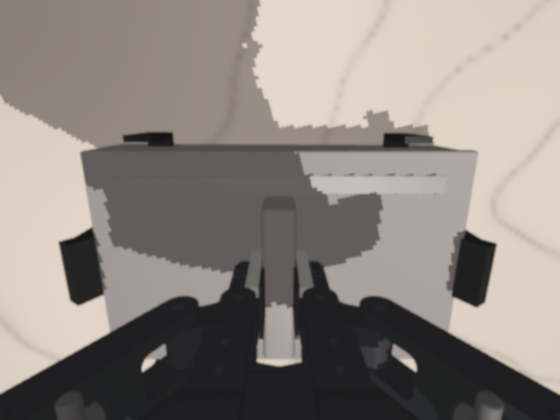

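View pics/s12.png

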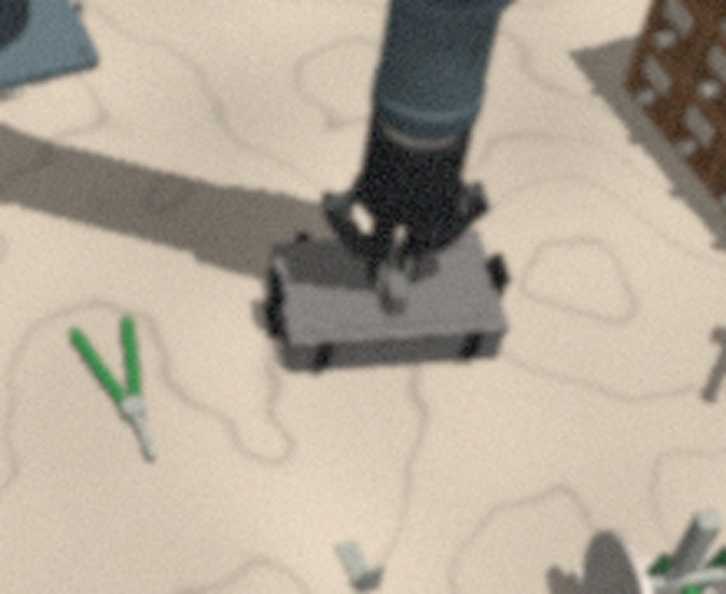

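View pics/t12.png

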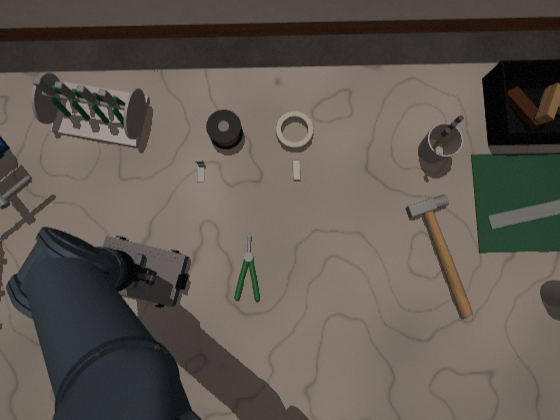

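The cover is home: the clips now stand above its edges at (80,267) and (475,268). The bystanders haven't moved, and the push is steady at about 27 N. Handing in.

```bash
python3 - <<'E'
from workcell import env
env.close_job()
E
```

```text
the job is handed in; nothing more can be done
```

The kit is packed and handed in at about 35 s. Both small spools stand upright in the wide bay, the pencil lies flat along the narrow bay, and the cover is snapped on and still held pressed down.

- **Snap:** resistance rose to about 9 N, a little under the stated 10–20 N. It then dropped and went negative as the clips pulled the cover in. It stopped at TCP z = 0.0524 m, where I expected 0.052 m.
- **Final hold:** the downward push stayed steady at about 27 N for over a second, with the ridge still gripped. About 8 N of sideways force remained on the tool.
- **Pictures:** the last ones show the clips over both ends of the cover and the bystanders where they were. The contents were last seen in place just before covering.
- **Disagreements:** at first the wrist camera read 3–5 mm further along y than the top and scene cameras. I checked it against spool A after release, where it agreed to about 1.5 mm. I then aligned the cover using matching wrist views of the case and cover.

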